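# Thread the hinge pin of a glassblowing mould

### The job

The iron blow mould on the bench has been stripped for cleaning and its hinge pin is out. Take the long hinge pin from the wooden tool block and thread it down through the lugs of the mould's loose halves and into the socket of the bottom plate, feeling for each hole in turn and easing the pin down without ever forcing it, until its collar rests on the top lug; then let go. Leave the short ball-headed pin and the other tools where they are.

Things in the scene. Friction and masses are not known exactly. Their poses are not given: they have to be found in the camera images.
- pin_head (a point): middle of the hinge pin's grip, a plain upright cylinder 20 mm in diameter and 50 mm tall. The steel hinge pin stands tip down in one of the two holes of the tool block (either one), the taller of the two pins there; z points up along it
- pin_collar (a point): centre of the underside of the hinge pin's collar (26 mm in diameter, 6 mm thick, just below the grip): the face that comes to rest on the top lug; 31 mm below pin_head, z up along the pin
- pin_tip (a point): centre of the flat lower end of the hinge pin, 131 mm below pin_head, on the bench top at the start. The shank from collar to tip is round, 12 mm in diameter, 100 mm long; its last 2 mm taper to a flat end 10 mm across
- hinge_pin: the whole hinge pin, one turned steel piece 156 mm long, 0.18 to 0.29 kg; origin at its tip, z up along it
- top_lug (a point): centre of the upper mouth of the left half's upper lug, z up; moves with that half. The three lugs are steel rings, 29 mm outside, plain upright 14 mm holes. Heights over the bench: left half's upper lug 114 to 98 mm, right half's lug 84 to 68, left half's lower lug 54 to 38 (right under its upper one), socket in the bottom plate 32 down to 12 mm; the seated pin's tip is at 14 mm
- mould: two-part iron blow mould, half open, on a 215 mm square plate fixed to the bench; origin on the bench at the middle of the hinge, x from cavity to hinge, y to the left half. 114 mm tall; reaches to x = -280 and y = +-110 mm with its handles. Its left half, right half and bottom plate lie loose on the plate: each slides level under 1 to 3 N, up to 12 mm from its middle place in x and in y
- hinge_mid (a point): same point as the mould's origin. At the start the left half's lugs stand 1 to 7 mm to +y of it, the right half's lug 1 to 7 mm to -y, each up to 5.5 mm either way in x; the socket is up to 5.5 mm out in x and in y. A pin in one lug drags that half along when moved sideways and drops into the next hole once the centres are within about 2 mm
- block: hardwood tool block fixed to the bench, 75 x 160 x 60 mm (x, y, z), origin at the centre of its underside; two upright holes 14 mm across, right through, at y = -45 and +45 mm. The hinge pin stands in one, a short ball-headed pin in the other
- latch_ball (a point): centre of the 28 mm ball on top of the short latch pin (12 mm shank) in the block's other hole, 83 mm above the bench; to be left alone
- wax_tin: low round tin of beeswax, 68 mm in diameter, 33 mm tall, origin at its underside; to be left alone
- jacks: steel jacks (big glassblower's tongs) lying flat, about 240 mm long along x, 50 mm wide, 15 mm tall; to be left alone
There are look-alikes about, which are no part of the job. What is shaped like the hinge_pin but purple, red or yellow is not meant.

How it is judged:
On the way, in this order (a step that is already met when the one before it is completed fails the run):
1. the hinge pin is drawn up clear of the tool block (height (world z) of pin_tip above 0.07 m), for 0.1 s.
2. its tip is through the top lug (z of pin_tip in the frame of top_lug below -0.02 m and angle between the z axis of pin_tip and the z axis of top_lug, either way round below 0.15 rad and horizontal distance between pin_tip and top_lug below 0.008 m), for 0.05 s.
At the end, for the whole second after the job is handed in: The hinge pin stands in the mould with its collar on the top lug: underside within 3 mm of the lug's face, within 3 mm of the hole's centre, tilted less than 0.06 rad to it, at rest and let go (z of pin_collar in the frame of top_lug below 0.003 m and horizontal distance between pin_collar and top_lug below 0.003 m and angle between the z axis of pin_tip and the z axis of top_lug, either way round below 0.06 rad and linear speed of hinge_pin below 0.02 m/s); the robot touches nothing.
It fails at once if the pin is forced: more than 30 N between the pin and the mould (contact force between hinge_pin and mould above 30 N).
It fails at once if the short ball-headed pin is disturbed (moved more than 15 mm) (distance of latch_ball from where it was at the start of the episode above 0.015 m).
It fails at once if the wax tin or the jacks are moved more than 20 mm (distance of any of wax_tin, jacks from where it was at the start of the episode above 0.02 m).
It also fails if it takes over 72 s, if anything falls off the work surface, if the arm or the gripper's body presses on something with over 40 N, if the wrist force passes 120 N, or if a joint passes its speed limit or range.

### The arm

A 6-joint arm with a two-finger parallel gripper is mounted at the origin on the work surface. World frame = base frame: x ahead of the robot, y to its left, z up, the work surface at z = 0. Lengths are in m, angles in rad, forces in N, time in s.
With the tool pointing down it reaches from about 0.35 to 0.775 m from the base axis. Payload 5.5 kg.
Tool frame: the origin (TCP) lies midway between the tips of the shut fingers; the grasp point (between the pads) lies 19 mm behind it; z points along the fingers, y is the line along which they close (so a half turn about z gives the same grasp; the last joint's range is limited). The gripper opens to 85 mm and grips with 20 to 120 N. Pads are 22 mm wide; open, the fingers measure 114 mm over their backs; the gripper's body (76 mm by 85 mm) begins 54 mm behind the grasp point. The pads swing forward as they close: fully open they stand 13 mm farther back than shut.
Start: joints at [-1.474, 0.313, 0.046, 1.304, 0, 1.431], TCP at [0.135, -0.559, 0.231] pointing down, gripper open.
Joint ranges: [-2.76, 2.76], [-0.86, 1.69], [-1.03, 1.26], [-2.2, 2.34], [-1.47, 1.5], [-3.14, 3.14]. Speed limits (rad/s): [2.57, 2.57, 3.14, 3.14, 3.14, 3.14].

### API

Orientations are given as a unit quaternion [w, x, y, z].
In Python, from workcell import telemetry, imaging, env gives the robot as it stands. The module is installed in compiled form; this text tells all that it offers.
- The arm moves only by the tool step_arm, never from a script. Its argument "moves" is a list of rows, each a list of 3 entries, a list of its own where there are three numbers: the shift along the tool's x, y, z in mm, then the turn, a rotation vector about the tool's x, y, z in rad, then the finger opening in mm, from 0 to 85.4. A call has 1 to 8 rows; each row is the pose to reach, as a shift and turn from the pose commanded when the call began, along the tool's axes at that moment; what a row does not reach only later rows make up. A row lasts 1/12 s, in which the tool goes at most 41.7 mm and 7.16 degrees, less where a joint would pass 70% of its speed; a pose out of reach is approached as far as the arm can. A call with a gripper value outside its range is refused whole. The fingers move at their own pace and stop on an object; "grip_force" is the grip in N (left out, the last holds). Time passes only in rows, so rows that repeat a pose let the fingers close. It gives the time, the measured TCP pose, the force, the opening and the grip force at its end, in the units of the state.
- telemetry.get_state(): the state, without advancing time (a new reading comes with each control period).
- imaging.read_camera(name): name is "scene" or "side" or "wrist"; returns the picture (480x640x3 uint8, red, green, blue); there is no depth.
- imaging.camera_params(name): a dict with "camera_matrix" (3x3 intrinsics, pixels), "pose" (4x4, takes a point from camera to world coordinates). Camera axes: x right, y up, looking along -z (the intrinsics and any distortion apply to the point x, -y, -z); pixel columns grow to the right and rows downward; lengths in m; the calibration is good to about 2 mm. A picture is of the moment at which its call begins: read the wrist's pose just before it. camera_params takes no time and is no camera call; for the wrist camera it gives the pose at the moment of the call.
- env.hand_in(): hands the job in; it is judged then, once.
The state is a dict: "clock": time; "joint_pos": joint angles; "qvel": joint speeds; "tau": joint torques, N m; "tcp_pos": TCP position; "orientation": TCP orientation; "wrist_force": force on the tool from outside, world axes, zero at the start; "ft_torque": the same for the moment, N m; "finger_gap": finger opening in m; "grip_force": force on a finger pad.
Only numpy, scipy, OpenCV 4.12 (cv2) and the standard library are available. Lean on these libraries where they do the work, as an engineer would, in place of code of your own. Each camera call takes 0.05 s, during which the arm holds its last target. There are 200 camera calls.

## Working session

There is one attempt and no reset: what is moved stays moved. The work goes in short steps, Python scripts to look and compute and a tool call to move; the robot and the scene stay as the last step left them, time stands still between calls to the robot, and variables do not carry over. Pictures are saved under pics/ and viewed, at most 10 in all, crops included, and the job is handed in when it is done.

Besides the shell and the picture viewer there is one more tool, called after ">>>" in YAML: its name, and indented under it one key for each argument. step_arm: Moves the arm, as the interface text tells. Its arguments: {"type":"object","properties":{"moves":{"type":"array"},"grip_force":{"type":"number"}},"required":["moves"]}

```bash
mkdir -p pics
cat > h.py <<'E'
import numpy as np, cv2
from workcell import telemetry, imaging, env
def shot(n,f=None):
    im=imaging.read_camera(n); p=imaging.camera_params(n)
    if f: cv2.imwrite('pics/'+f,im[:,:,::-1])
    return im,p
def ray(p,u,v):
    K=np.array(p['camera_matrix']);T=np.array(p['pose'])
    d=np.linalg.inv(K)@[u,v,1]; d=T[:3,:3]@(d*[1,-1,-1]); return T[:3,3],d/np.linalg.norm(d)
def onz(p,u,v,z):
    o,d=ray(p,u,v); return o+d*(z-o[2])/d[2]
def proj(p,X):
    K=np.array(p['camera_matrix']);T=np.array(p['pose'])
    c=T[:3,:3].T@(np.array(X)-T[:3,3]); q=K@(c*[1,-1,-1]); return q[:2]/q[2]
def two(a,b):
    (o1,d1),(o2,d2)=a,b
    s=np.linalg.lstsq(np.c_[d1,-d2],o2-o1,rcond=None)[0]
    x,y=o1+s[0]*d1,o2+s[1]*d2; return (x+y)/2,np.linalg.norm(x-y)
E
python3 - <<'E'
from h import *
for n in('scene','side','wrist'):
    im,p=shot(n,n+'0.png'); print(n,p.keys(),np.round(p['pose'],3).tolist(),np.round(p['camera_matrix'],1).tolist())
s=telemetry.get_state(); print(s)
E
```

```text
scene dict_keys(['camera_matrix', 'pose']) [[-0.858, -0.408, 0.311, 0.834], [0.513, -0.69, 0.511, 0.458], [0.007, 0.598, 0.801, 0.741], [0.0, 0.0, 0.0, 1.0]] [[512.0, 0.0, 312.5], [0.0, 512.0, 243.9], [0.0, 0.0, 1.0]]
side dict_keys(['camera_matrix', 'pose']) [[0.965, 0.151, -0.215, 0.388], [-0.262, 0.576, -0.774, -0.616], [0.007, 0.803, 0.596, 0.639], [0.0, 0.0, 0.0, 1.0]] [[498.1, 0.0, 316.6], [0.0, 498.1, 238.8], [0.0, 0.0, 1.0]]
wrist dict_keys(['camera_matrix', 'pose']) [[0.234, 0.928, 0.289, 0.208], [-0.972, 0.224, 0.069, -0.541], [-0.0, -0.297, 0.955, 0.375], [0.0, 0.0, 0.0, 1.0]] [[380.2, 0.0, 312.0], [0.0, 380.2, 236.1], [0.0, 0.0, 1.0]]
{'clock': 0.15, 'joint_pos': array([-1.47360108e+00,  3.13822956e-01,  4.52631198e-02,  1.30360290e+00,
        2.68744871e-05,  1.43120998e+00]), 'qvel': array([ 4.47307146e-05, -1.55575266e-03,  4.65362924e-03, -5.11372826e-04,
        1.01057633e-04, -1.09685133e-03]), 'tau': array([ 1.04296829e-03, -4.81066275e+01,  2.98814642e+01,  1.39328543e-02,
       -1.83956458e-04,  5.56656630e-06]), 'tcp_pos': array([ 0.13485058, -0.55858173,  0.23062601]), 'orientation': array([-6.82763872e-04,  9.92999761e-01,  1.18114386e-01,  2.79139801e-05]), 'wrist_force': array([-0.69271787, -0.16380605,  0.03927771]), 'ft_torque': array([0.03185313, 0.04825705, 0.00702309]), 'grip_force': 0.0, 'finger_gap': 0.08548119223709107}
```

View pics/scene0.png

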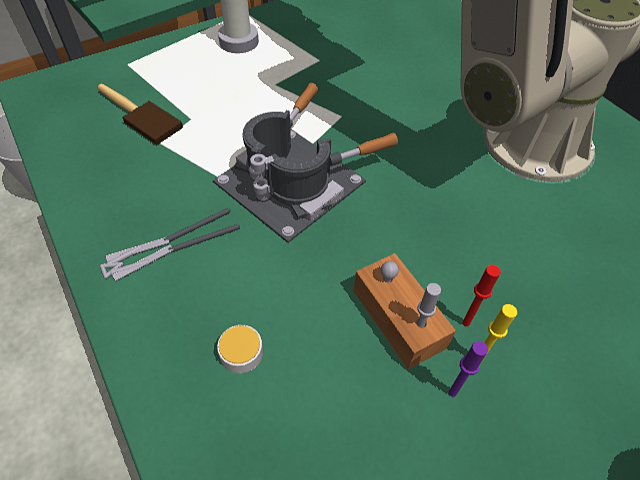

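View pics/side0.png

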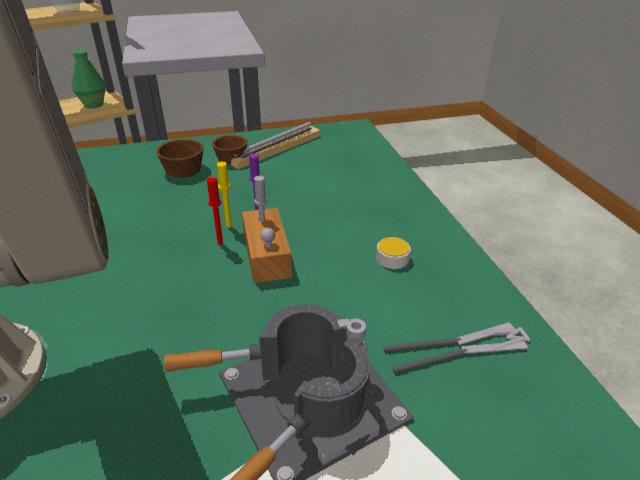

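Run:
```python
from h import *
im=cv2.imread('pics/scene0.png'); im2=cv2.imread('pics/side0.png')
P={n:imaging.camera_params(n) for n in('scene','side')}
R={}
for n,i,(x0,x1,y0,y1) in(('scene',im,(410,450,275,325)),('side',im2,(245,275,170,215))):
    c=i[y0:y1,x0:x1].astype(int); m=((c.max(2)-c.min(2)<30)&(c.max(2)>85)).astype(np.uint8)
    k,l,st,ce=cv2.connectedComponentsWithStats(m); b=1+np.argmax(st[1:,4]); ys,xs=np.where(l==b)
    print(n,st[b],ce[b]+[x0,y0])
    top=ys.min(); R[n]=(x0,y0,l==b)
    for r in range(0,y1-y0,4):
        q=np.where(l[r]==b)[0]
        if len(q): print(r+y0,q.min()+x0,q.max()+x0)
a=cv2.resize(im[140:215,205:375],None,fx=4,fy=4,interpolation=cv2.INTER_CUBIC)[:300]
b=cv2.resize(im2[300:375,250:420],None,fx=4,fy=4,interpolation=cv2.INTER_CUBIC)
cv2.imwrite('pics/c1.png',np.vstack([a,b]))
# rough
print(onz(P['scene'],434,288,.156),onz(P['side'],259.5,180,.156),two(ray(P['scene'],434,288),ray(P['side'],259.5,180)))
print('lug',onz(P['scene'],257,159,.114),onz(P['side'],356,327,.114))
```

```text
scene [  8   8  23  42 385] [430.67012987 300.59220779]
283 430 436
287 426 440
291 427 440
295 431 438
299 431 437
303 419 435
307 418 435
311 419 434
315 424 432
319 423 426
323 422 424
side [  9   5  13  40 337] [259.4421365  193.45400593]
178 254 264
182 255 264
186 255 263
190 255 262
194 255 262
198 255 266
202 254 265
206 258 262
210 259 263
214 259 263
[0.50498735 0.2316011  0.156     ] [0.50603399 0.22277259 0.156     ] (array([0.50529269, 0.23003053, 0.15288419]), np.float64(0.0038330581817213206))
lug [ 0.57964134 -0.14884894  0.114     ] [ 0.57685072 -0.15293491  0.114     ]
```

View pics/c1.png

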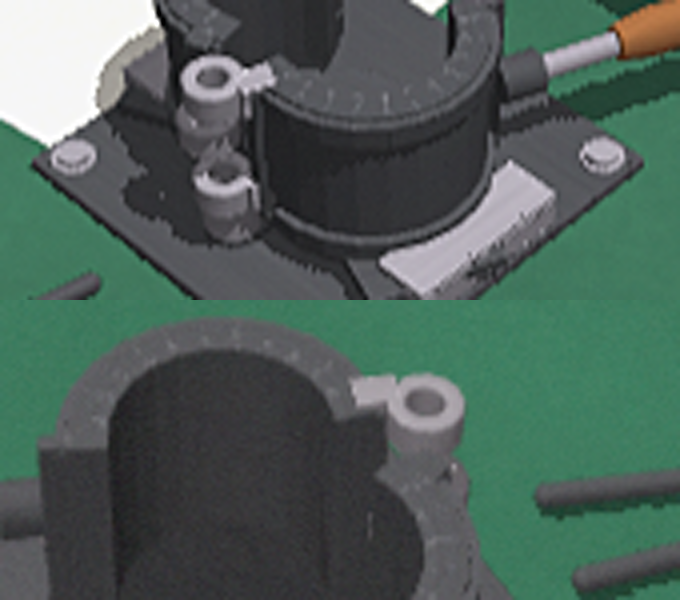

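Run:
```python
from h import *
P={n:imaging.camera_params(n) for n in('scene','side')}
print('lug',two(ray(P['scene'],257.8,159.3),ray(P['side'],356.5,325.5)))
for n,a,b in(('red',(492,269),(213,181)),('yel',(509,309),(223,165)),('pur',(479,347),(254.5,156)),('ball',(390,270),(268,235))):
    print(n,two(ray(P['scene'],*a),ray(P['side'],*b)))
for u,v in((73,158),(602,156)): print('bolt',onz(P['scene'],u/4+205,v/4+140,.012))
print('bolt',onz(P['scene'],288,231,.012)); print(onz(P['side'],399,412,.012),onz(P['side'],232,374,.012),onz(P['side'],286,474,.012))
print('tin',onz(P['scene'],240,347,.033),'jacks',onz(P['scene'],170,245,.01))
```

```text
lug (array([ 0.57860478, -0.14896879,  0.11262226]), np.float64(0.0008299783745618579))
red (array([0.41745447, 0.24728626, 0.15393664]), np.float64(0.004022138765771571))
yel (array([0.44322438, 0.30610955, 0.15501018]), np.float64(0.004976216157026426))
pur (array([0.51247233, 0.32715185, 0.15536574]), np.float64(0.002650938565295313))
ball (array([0.50255286, 0.14241692, 0.0822667 ]), np.float64(0.0022776689552784367))
bolt [ 0.62111815 -0.23016933  0.012     ]
bolt [ 0.39727905 -0.09984324  0.012     ]
bolt [ 0.574671   -0.05392822  0.012     ]
[ 0.61965665 -0.23610084  0.012     ] [ 0.39634067 -0.10718415  0.012     ] [ 0.44283884 -0.28358617  0.012     ]
tin [0.75192885 0.11709628 0.033     ] jacks [ 0.76949937 -0.13418419  0.01      ]
```

```bash
cat >> h.py <<'E'
from scipy.spatial.transform import Rotation as Ro
def Rt(s=None):
    s=s or telemetry.get_state(); q=s['orientation']; return Ro.from_quat([q[1],q[2],q[3],q[0]])
def to(X,R=None,src=None):
    s=telemetry.get_state(); src=s['tcp_pos'] if src is None else src
    return np.round((R or Rt(s)).inv().apply(np.array(X)-src)*1000,1)
E
python3 - <<'E'
from h import *
print(to([.40,-.33,.29]))
E
```

```text
[ 311.4 -160.1  -59.1]
```

>>> step_arm:
  moves:
    - [[311,-160,-59],[0,0,-0.9],60]
    - [[311,-160,-59],[0,0,-0.9],60]
    - [[311,-160,-59],[0,0,-0.9],60]
    - [[311,-160,-59],[0,0,-0.9],60]
    - [[311,-160,-59],[0,0,-0.9],60]
    - [[311,-160,-59],[0,0,-0.9],60]
    - [[311,-160,-59],[0,0,-0.9],60]
    - [[311,-160,-59],[0,0,-0.9],60]

```text
clock: 0.82
tcp_pos: [0.3848, -0.3425, 0.287]
orientation: [-0.0, 0.841, 0.54, -0.0]
wrist_force: [0.3, -0.4, 0.5]
finger_gap: 0.06
grip_force: 0.0
```

Run:
```python
from h import *
s=telemetry.get_state();print(s['clock'],s['tcp_pos'],s['joint_pos'],Rt().as_matrix().round(3))
print(to([.52,0.0,.30]),to([.505,.228,.24]))
```

```text
0.8167 [ 0.38478307 -0.34254478  0.28696154] [-8.83280187e-01  1.86195309e-01  1.47548969e-02  1.39946868e+00
 -5.24610112e-05  1.11628150e+00] [[ 0.416  0.909 -0.   ]
 [ 0.909 -0.416  0.   ]
 [ 0.    -0.    -1.   ]]
[367.8 -19.4 -13. ] [ 568.9 -127.9   47. ]
```

>>> step_arm:
  moves:
    - [[320,-40,-13],[0,0,-0.36],60]
    - [[320,-40,-13],[0,0,-0.36],60]
    - [[320,-40,-13],[0,0,-0.36],60]
    - [[320,-40,-13],[0,0,-0.36],60]
    - [[320,-40,-13],[0,0,-0.36],60]
    - [[320,-40,-13],[0,0,-0.36],60]
    - [[320,-40,-13],[0,0,-0.36],60]
    - [[320,-40,-13],[0,0,-0.36],60]

```text
clock: 1.48
tcp_pos: [0.4822, -0.0341, 0.2998]
orientation: [-0.0, 0.732, 0.681, 0.0]
wrist_force: [0.4, -1.1, 0.7]
finger_gap: 0.0599
grip_force: 0.0
```

Run:
```python
from h import *
s=telemetry.get_state();print(s['clock'],s['tcp_pos'],s['joint_pos'])
im,p=shot('wrist','w1.png'); print(to([.505,.228,.24]), proj(p,[.579,-.149,.114]))
```

```text
1.4833 [ 0.48216135 -0.03407585  0.29983872] [-2.37153769e-01  1.22672257e-01 -2.98583536e-02  1.41819307e+00
  5.17876359e-04  1.40601522e+00]
[259.1   3.9  60.9] [418.5232656  319.59342947]
```

>>> step_arm:
  moves:
    - [[259,4,35],[0,0,0],60]
    - [[259,4,35],[0,0,0],60]
    - [[259,4,35],[0,0,0],60]
    - [[259,4,35],[0,0,0],60]
    - [[259,4,35],[0,0,0],60]
    - [[259,4,35],[0,0,0],60]
    - [[259,4,35],[0,0,0],60]
    - [[259,4,35],[0,0,0],60]

```text
clock: 2.2
tcp_pos: [0.5045, 0.2237, 0.2634]
orientation: [-0.001, 0.731, 0.682, -0.001]
wrist_force: [-0.9, -0.5, 0.1]
finger_gap: 0.06
grip_force: 0.0
```

Run:
```python
from h import *
s=telemetry.get_state();print(s['clock'],s['tcp_pos'],s['joint_pos'])
im,p=shot('wrist','w2.png'); print(proj(p,[.505,.230,.156]))
a=cv2.imread('pics/w1.png')[200:440,290:560]; b=cv2.imread('pics/w2.png')
cv2.imwrite('pics/c2.png',np.hstack([cv2.resize(a,(400,356)),cv2.resize(b,None,fx=.5,fy=.5)[:0].reshape(0,0,3) if 0 else cv2.copyMakeBorder(cv2.resize(b[100:400,120:520],(400,300)),0,56,0,0,0)]))
```

```text
2.2 [0.50447178 0.22368296 0.26336184] [2.71688558e-01 2.62734642e-01 5.55007094e-02 1.36549082e+00
 3.29162937e-04 1.91163948e+00]
[312.64902104 220.94538825]
```

View pics/c2.png

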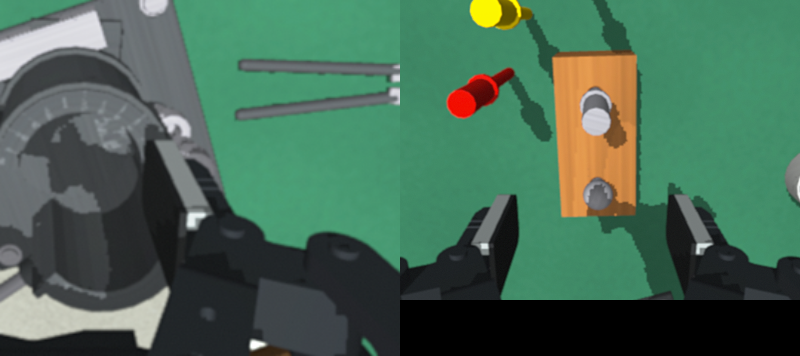

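Run:
```python
from h import *
im=cv2.imread('pics/w2.png').astype(int)
p=imaging.camera_params('wrist')
c=im[190:250,290:345]; print(c[31,26]); m=(np.abs(c-c[31,26]).max(2)<22).astype(np.uint8)
k,l,st,ce=cv2.connectedComponentsWithStats(m); b=l[31,26]; print(st[b],ce[b]+[290,190])
print(onz(p,*(ce[b]+[290,190]),.156))
X=onz(p,*(ce[b]+[290,190]),.156); X[2]=.113; print(to(X))
```

```text
[209 201 201]
[ 13  18  27  27 565] [315.71858407 221.30973451]
[0.50708061 0.22959226 0.156     ]
[  8.    2.2 150.8]
```

>>> step_arm:
  moves:
    - [[8,2,60],[0,0,0],50]
    - [[8,2,60],[0,0,0],50]
    - [[8,2,60],[0,0,0],50]
    - [[8,2,60],[0,0,0],50]

```text
clock: 2.58
tcp_pos: [0.5071, 0.227, 0.2043]
orientation: [-0.0, 0.733, 0.68, -0.001]
wrist_force: [-0.3, 0.1, 0.8]
finger_gap: 0.05
grip_force: 0.0
```

Run:
```python
from h import *
print(to([.507,.2296,.113]),telemetry.get_state()['wrist_force'])
```

```text
[ 2.7 -0.1 91.3] [-0.32488573  0.12372311  0.81790403]
```

>>> step_arm:
  moves:
    - [[3,0,40],[0,0,0],50]
    - [[3,0,75],[0,0,0],50]
    - [[3,0,91],[0,0,0],50]
    - [[3,0,91],[0,0,0],50]
    - [[3,0,91],[0,0,0],10]
    - [[3,0,91],[0,0,0],10]
    - [[3,0,91],[0,0,0],10]
    - [[3,0,91],[0,0,0],10]
  grip_force: 60

```text
clock: 3.25
tcp_pos: [0.5092, 0.232, 0.1167]
orientation: [0.001, 0.733, 0.68, 0.002]
wrist_force: [-1.8, -0.7, 6.1]
finger_gap: 0.0186
grip_force: 58.1
```

>>> step_arm:
  moves:
    - [[0,0,0],[0,0,0],10]
    - [[0,0,0],[0,0,0],10]
    - [[0,0,-5],[0,0,0],10]
    - [[0,0,-15],[0,0,0],10]
    - [[0,0,-30],[0,0,0],10]
    - [[0,0,-45],[0,0,0],10]
    - [[0,0,-60],[0,0,0],10]
    - [[0,0,-60],[0,0,0],10]

```text
clock: 3.92
tcp_pos: [0.5102, 0.2324, 0.1781]
orientation: [0.002, 0.733, 0.68, 0.003]
wrist_force: [0.9, -0.1, -2.2]
finger_gap: 0.0185
grip_force: 58.7
```

>>> step_arm:
  moves:
    - [[0,0,-30],[0,0,0],10]
    - [[0,0,-60],[0,0,0],10]
    - [[0,0,-95],[0,0,0],10]
    - [[0,0,-95],[0,0,0],10]
    - [[0,0,-95],[0,0,0],10]

```text
clock: 4.33
tcp_pos: [0.5094, 0.2321, 0.2711]
orientation: [0.001, 0.733, 0.68, 0.002]
wrist_force: [0.4, -0.4, -2.7]
finger_gap: 0.0186
grip_force: 59.5
```

Run:
```python
from h import *
s=telemetry.get_state();print(s['tcp_pos'],Rt().as_matrix().round(4),s['wrist_force'],s['ft_torque'])
i1,p1=shot('scene','s3.png'); i2,p2=shot('side','d3.png')
t=s['tcp_pos'];
for p in(p1,p2): print(proj(p,t),proj(p,t-[0,0,.112]))
def crop(i,p):
    u,v=proj(p,t-[0,0,.06]).astype(int); print('off',u-60,v-75); return cv2.resize(i[v-75:v+75,u-60:u+60],(400,500),interpolation=cv2.INTER_CUBIC)
cv2.imwrite('pics/c3.png',np.hstack([crop(i1,p1),crop(i2,p2)])[:,:,::-1])
```

```text
[0.5094337  0.2321294  0.27106523] [[ 0.0739  0.9973  0.0052]
 [ 0.9973 -0.0739  0.0014]
 [ 0.0018  0.0051 -1.    ]] [ 0.44188845 -0.40135763 -2.67740117] [-0.00152511  0.02947243  0.02519474]
[450.83300931 237.4281078 ] [432.08713238 288.5244322 ]
[256.58979127 121.73681022] [260.29839133 176.06946339]
off 380 191
off 198 76
```

View pics/c3.png

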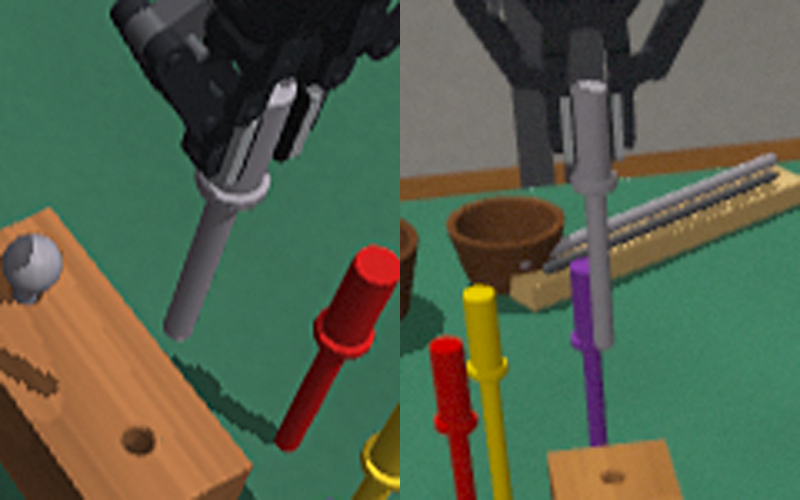

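Run:
```python
from h import *
p1,p2=imaging.camera_params('scene'),imaging.camera_params('side')
a=two(ray(p1,433.4,290.8),ray(p2,258.9,179.3)); print('tip',a)
b=two(ray(p1,380+234*.3,191+193*.3),ray(p2,198+195*.3,76+185*.3)); print('collar',b)
c=two(ray(p1,380+284*.3,191+92*.3),ray(p2,198+189*.3,76+87*.3)); print('top',c)
s=telemetry.get_state(); print(s['tcp_pos'],(c[0]-a[0])/np.linalg.norm(c[0]-a[0]),np.linalg.norm(c[0]-a[0]),to(a[0]))
```

```text
tip (array([0.50628824, 0.23304135, 0.15187459]), np.float64(0.0002315709455905941))
collar (array([0.50802891, 0.23537901, 0.25106754]), np.float64(0.0010612777638875563))
top (array([0.50699215, 0.23728177, 0.30742559]), np.float64(0.005061272210105494))
[0.50759484 0.23157265 0.26780516] [0.00452355 0.02725024 0.99961841] 0.1556103807263481 [  1.4  -1.3 115.9]
```

Run:
```python
from h import *
print(to([.580,-.1505,.262]))
```

```text
[-375.7  100.5    5.9]
```

>>> step_arm:
  moves:
    - [[-41,11,-2],[0,0,0],10]
    - [[-82,22,-2],[0,0,0],10]
    - [[-123,33,-2],[0,0,0],10]
    - [[-164,44,-2],[0,0,0],10]
    - [[-205,55,-2],[0,0,0],10]
    - [[-246,66,-2],[0,0,0],10]
    - [[-280,75,-2],[0,0,0],10]
    - [[-300,80,-2],[0,0,0],10]

```text
clock: 5.1
tcp_pos: [0.5651, -0.0776, 0.2682]
orientation: [-0.001, 0.734, 0.679, -0.001]
wrist_force: [-0.1, 0.4, -2.6]
finger_gap: 0.0186
grip_force: 59.1
```

Run:
```python
from h import *
telemetry.get_state();print(to([.580,-.1505,.26]),Rt().as_matrix().round(4))
```

```text
[-71.6  20.5   8.2] [[ 7.74e-02  9.97e-01 -3.30e-03]
 [ 9.97e-01 -7.74e-02 -7.00e-04]
 [-9.00e-04 -3.20e-03 -1.00e+00]]
```

>>> step_arm:
  moves:
    - [[-35,10,4],[0,0,0],10]
    - [[-65,18,7],[0,0,0],10]
    - [[-73,20,7],[0,0,0],10]
    - [[-73,20,7],[0,0,0],10]
    - [[-73,20,7],[0,0,0],10]

```text
clock: 5.52
tcp_pos: [0.5792, -0.1474, 0.262]
orientation: [-0.002, 0.733, 0.68, -0.001]
wrist_force: [-0.6, 0.0, -2.1]
finger_gap: 0.0186
grip_force: 59.1
```

Run:
```python
from h import *
for k in range(2):
    i1,p1=shot('scene','s4.png'); i2,p2=shot('side','d4.png'); s=telemetry.get_state();print(s['tcp_pos'],s['clock'])
def crop(i,p):
    u,v=proj(p,[.579,-.15,.12]).astype(int); print('off',u-40,v-50); return cv2.resize(i[v-50:v+50,u-40:u+40],(400,500),interpolation=cv2.INTER_CUBIC)
cv2.imwrite('pics/c4.png',np.hstack([crop(i1,p1),crop(i2,p2)])[:,:,::-1])
```

```text
[ 0.57952829 -0.14622478  0.26309334] 5.6167
[ 0.57986476 -0.14605784  0.26375025] 5.7167
off 216 105
off 316 272
```

View pics/c4.png

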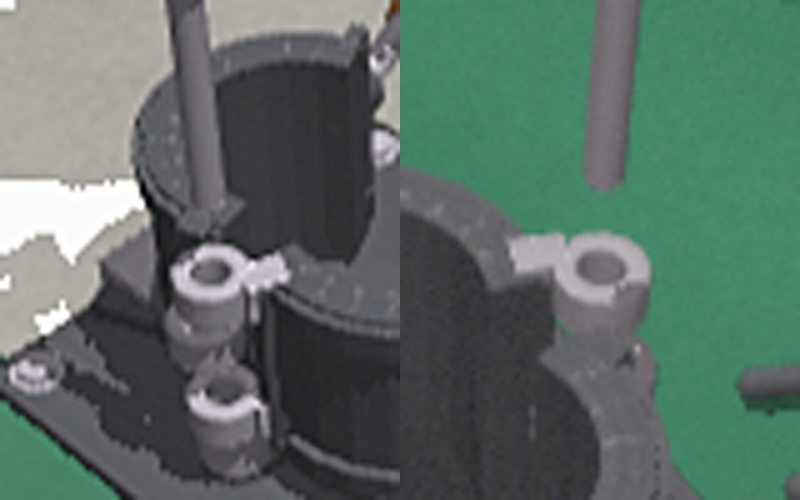

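Run:
```python
from h import *
p1,p2=imaging.camera_params('scene'),imaging.camera_params('side')
t=two(ray(p1,216+207.5/5,105+206/5),ray(p2,316+204/5,272+182/5))
l=two(ray(p1,216+210/5,105+271/5),ray(p2,316+202/5,272+269/5))
print(t,l,l[0]-t[0]); d=l[0]-t[0]; print(Rt().inv().apply(d)*1000); print(telemetry.get_state()['tcp_pos'])
```

```text
(array([ 0.57783451, -0.14647904,  0.14462137]), np.float64(0.0012201067501177178)) (array([ 0.57822877, -0.14925749,  0.11242008]), np.float64(0.0010904609521703462)) [ 0.00039426 -0.00277846 -0.03220129]
[-2.75332743  0.60456787 32.20018418]
[ 0.57986476 -0.14605784  0.26375025]
```

>>> step_arm:
  moves:
    - [[-2,0.5,12],[0,0,0],10]
    - [[-2.8,0.6,22],[0,0,0],10]
    - [[-2.8,0.6,24],[0,0,0],10]
    - [[-2.8,0.6,24],[0,0,0],10]
    - [[-2.8,0.6,24],[0,0,0],10]
    - [[-2.8,0.6,24],[0,0,0],10]

```text
clock: 6.22
tcp_pos: [0.5807, -0.1503, 0.2402]
orientation: [0.0, 0.733, 0.681, 0.0]
wrist_force: [0.6, 0.1, -2.4]
finger_gap: 0.0184
grip_force: 59.1
```

Run:
```python
from h import *
i1,p1=shot('scene','s5.png'); i2,p2=shot('side','d5.png'); s=telemetry.get_state();print(s['tcp_pos'],s['wrist_force'],s['clock'])
def crop(i,p):
    u,v=proj(p,[.579,-.15,.12]).astype(int); print('off',u-32,v-40); return cv2.resize(i[v-40:v+40,u-32:u+32],(400,500),interpolation=cv2.INTER_CUBIC)
cv2.imwrite('pics/c5.png',np.hstack([crop(i1,p1),crop(i2,p2)])[:,:,::-1])
```

```text
[ 0.5807467  -0.15050784  0.24031178] [ 0.45135591 -0.01243017 -1.50524888] 6.3167
off 224 115
off 324 282
```

View pics/c5.png

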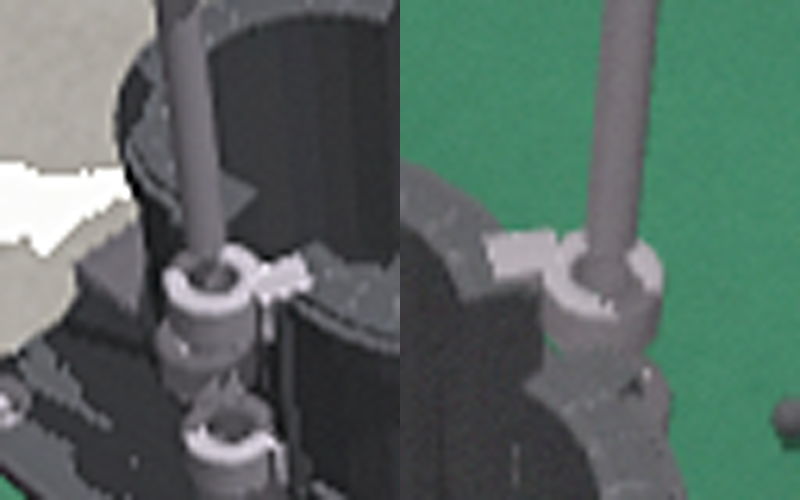

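Run:
```python
from h import *
p1,p2=imaging.camera_params('scene'),imaging.camera_params('side')
t=two(ray(p1,224+208/6.25,115+258/6.25),ray(p2,324+206/6.25,282+278/6.25))
l=two(ray(p1,224+212/6.25,115+282/6.25),ray(p2,324+204/6.25,282+275/6.25))
d=l[0]-t[0]; print(t,l,d,Rt().inv().apply(d)*1000)
```

```text
(array([ 0.57735379, -0.15340952,  0.11551008]), np.float64(0.0013143764171245056)) (array([ 0.57888557, -0.14855639,  0.11112073]), np.float64(0.0011342784373589818)) [ 0.00153178  0.00485313 -0.00438935] [4.95459348 1.16533562 4.38858302]
```

>>> step_arm:
  moves:
    - [[1.5,0,2],[0,0,0],10]
    - [[1.5,0,4],[0,0,0],10]
    - [[1.5,0,5],[0,0,0],10]
    - [[1.5,0,6],[0,0,0],10]
    - [[1.5,0,7],[0,0,0],10]
    - [[1.5,0,8],[0,0,0],10]

```text
clock: 6.82
tcp_pos: [0.5806, -0.149, 0.2316]
orientation: [0.0, 0.733, 0.68, -0.0]
wrist_force: [-0.6, -0.9, -1.7]
finger_gap: 0.0186
grip_force: 59.1
```

>>> step_arm:
  moves:
    - [[0,0,1],[0,0,0],10]
    - [[0,0,2],[0,0,0],10]

```text
clock: 6.98
tcp_pos: [0.5806, -0.1491, 0.2297]
orientation: [0.0, 0.733, 0.68, -0.0]
wrist_force: [-0.1, 0.1, -2.2]
finger_gap: 0.0189
grip_force: 59.1
```

>>> step_arm:
  moves:
    - [[0,0,1],[0,0,0],10]
    - [[0,0,2],[0,0,0],10]

```text
clock: 7.15
tcp_pos: [0.5806, -0.149, 0.2276]
orientation: [0.0, 0.733, 0.68, -0.0]
wrist_force: [0.0, 0.2, -2.4]
finger_gap: 0.0189
grip_force: 59.1
```

>>> step_arm:
  moves:
    - [[0,0,1],[0,0,0],10]
    - [[0,0,2],[0,0,0],10]
    - [[0,0,3],[0,0,0],10]

```text
clock: 7.4
tcp_pos: [0.5806, -0.149, 0.2246]
orientation: [0.0, 0.733, 0.68, -0.0]
wrist_force: [-0.6, -0.1, -1.3]
finger_gap: 0.0188
grip_force: 59.1
```

>>> step_arm:
  moves:
    - [[0,0,1],[0,0,0],10]
    - [[0,0,2],[0,0,0],10]
    - [[0,0,3],[0,0,0],10]

```text
clock: 7.65
tcp_pos: [0.5806, -0.149, 0.2216]
orientation: [0.0, 0.733, 0.68, -0.0]
wrist_force: [0.1, 0.9, -1.9]
finger_gap: 0.0184
grip_force: 59.1
```

>>> step_arm:
  moves:
    - [[0,0,1],[0,0,0],10]
    - [[0,0,2],[0,0,0],10]
    - [[0,0,3],[0,0,0],10]

```text
clock: 7.9
tcp_pos: [0.5806, -0.149, 0.2186]
orientation: [0.0, 0.733, 0.68, -0.0]
wrist_force: [0.1, -0.3, -2.4]
finger_gap: 0.0184
grip_force: 59.1
```

Run:
```python
from h import *
i1,p1=shot('scene','s6.png'); i2,p2=shot('side','d6.png'); s=telemetry.get_state();print(s['tcp_pos'],s['wrist_force'])
iw,pw=shot('wrist','w6.png')
u0,v0=236,135
b=cv2.resize(i1[v0:v0+75,u0:u0+50],(400,600),interpolation=cv2.INTER_CUBIC)
L=np.array([.5785,-.149,0])
for z in(.114,.084,.068,.054,.032): print(z,(proj(p1,L+[0,0,z])-[u0,v0])*8)
u,v=proj(pw,L+[0,0,.09]).astype(int); print('w',u,v)
u=min(max(u,50),590); v=min(max(v,75),405)
w=cv2.resize(iw[v-75:v+75,u-50:u+50],(400,600),interpolation=cv2.INTER_CUBIC)
cv2.imwrite('pics/c6.png',np.hstack([b,w])[:,:,::-1])
```

```text
[ 0.58049836 -0.14896831  0.21850235] [-0.2793093   0.34271656 -2.57129277]
0.114 [172.35913393 189.71237893]
0.084 [183.02381867 287.84673196]
0.068 [188.48581575 338.10696582]
0.054 [193.1427846  380.95948665]
0.032 [200.24033354 446.26975036]
w 309 224
```

View pics/c6.png

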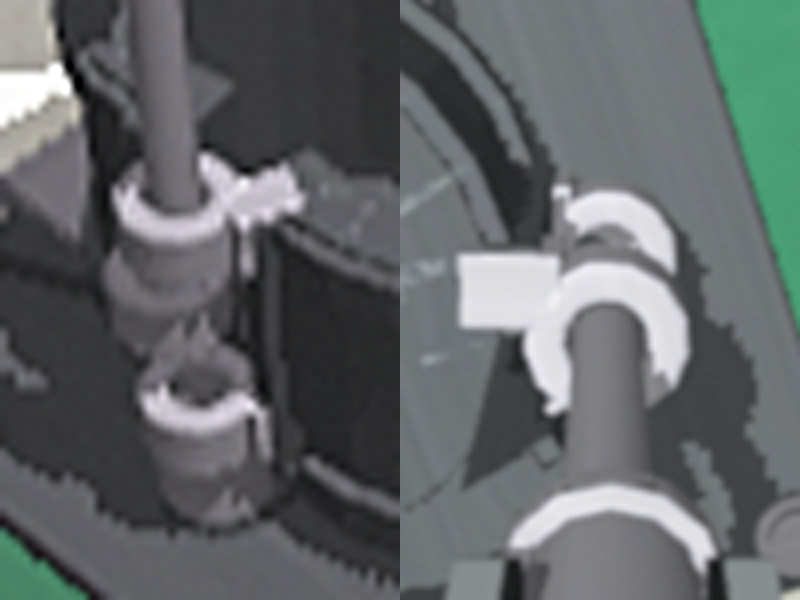

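Run:
```python
from h import *
p=imaging.camera_params('wrist')
g=lambda x,y,z:onz(p,259+(x-400)/4,149+y/4,z)
a,b=g(607,340,.114),g(606,258,.084); print(a,b,b-a)
# edge checks: widths and edges
print(g(525,340,.114)-g(690,340,.114),g(607,262,.114)-a)
print('from right edge/top edge', g(677,258,.084), g(606,188,.084))
```

```text
[ 0.57921966 -0.1490474   0.114     ] [ 0.57947828 -0.14208094  0.084     ] [ 0.00025862  0.00696646 -0.03      ]
[-0.02813179  0.00210668  0.        ] [0.0010366  0.01368902 0.        ]
from right edge/top edge [ 0.59282    -0.14307964  0.084     ] [ 0.58049108 -0.12874098  0.084     ]
```

Run:
```python
from h import *
p=imaging.camera_params('wrist')
g=lambda x,y,z:onz(p,259+(x-400)/4,149+y/4,z)
print(g(607,258,.054))
p=imaging.camera_params('scene')
f=lambda x,y,z:onz(p,236+x/8,135+y/8,z)
print('top',f(176,190,.114),'low',f(197,381,.054),'right',f(165,308,.068))
# front edge method consistency on lower lug top
print(f(197,425,.054)-f(197,381,.054))
```

```text
[ 0.57902383 -0.14952202  0.054     ]
top [ 0.57785841 -0.1485189   0.114     ] low [ 0.57774406 -0.14853971  0.054     ] right [ 0.57874763 -0.1601591   0.068     ]
[0.00631949 0.01218987 0.        ]
```

>>> step_arm:
  moves:
    - [[0,0,2],[0,0,0],10]
    - [[0,0,4],[0,0,0],10]
    - [[0,0,6],[0,0,0],10]
    - [[0,0,8],[0,0,0],10]
    - [[0,0,10],[0,0,0],10]
    - [[0,0,11],[0,0,0],10]
    - [[0,0,11],[0,0,0],10]

```text
clock: 8.63
tcp_pos: [0.5804, -0.1489, 0.2073]
orientation: [-0.0, 0.733, 0.68, -0.0]
wrist_force: [-0.8, 0.6, -1.5]
finger_gap: 0.0189
grip_force: 59.1
```

>>> step_arm:
  moves:
    - [[-1.5,0.2,0],[0,0,0],10]
    - [[-3,0.5,0],[0,0,0],10]
    - [[-4.5,0.7,0],[0,0,0],10]
    - [[-6,1,0],[0,0,0],10]
    - [[-7.5,1.2,0],[0,0,0],10]
    - [[-9,1.4,0],[0,0,0],10]
    - [[-10.5,1.6,0],[0,0,0],10]
    - [[-11.5,1.7,0],[0,0,0],10]

```text
clock: 9.3
tcp_pos: [0.5816, -0.1609, 0.2078]
orientation: [0.0, 0.733, 0.68, 0.0]
wrist_force: [0.6, 1.0, -4.1]
finger_gap: 0.0185
grip_force: 59.0
```

>>> step_arm:
  moves:
    - [[0,0,0],[0,0,0],10]
    - [[0,0,1],[0,0,0],10]

```text
clock: 9.47
tcp_pos: [0.5816, -0.1609, 0.2071]
orientation: [0.0, 0.733, 0.68, -0.0]
wrist_force: [-0.1, 0.6, -1.3]
finger_gap: 0.0183
grip_force: 59.0
```

>>> step_arm:
  moves:
    - [[0,0,1],[0,0,0],10]
    - [[0,0,2],[0,0,0],10]

```text
clock: 9.63
tcp_pos: [0.5815, -0.1607, 0.2048]
orientation: [0.0, 0.733, 0.68, -0.0]
wrist_force: [1.8, 0.1, -2.3]
finger_gap: 0.0186
grip_force: 59.0
```

>>> step_arm:
  moves:
    - [[0,0,1],[0,0,0],10]
    - [[0,0,2],[0,0,0],10]

```text
clock: 9.8
tcp_pos: [0.5814, -0.1606, 0.2027]
orientation: [0.0, 0.733, 0.68, -0.0]
wrist_force: [0.7, 0.6, -2.5]
finger_gap: 0.0188
grip_force: 59.0
```

>>> step_arm:
  moves:
    - [[0,0,1],[0,0,0],10]
    - [[0,0,1],[0,0,0],10]

```text
clock: 9.97
tcp_pos: [0.5813, -0.1606, 0.2014]
orientation: [-0.0, 0.733, 0.68, -0.0]
wrist_force: [0.3, 1.2, -2.4]
finger_gap: 0.0185
grip_force: 59.1
```

>>> step_arm:
  moves:
    - [[0,0,1],[0,0,0],10]
    - [[0,0,1],[0,0,0],10]

```text
clock: 10.13
tcp_pos: [0.5814, -0.1606, 0.2007]
orientation: [0.0, 0.733, 0.68, -0.0]
wrist_force: [0.9, 0.6, -1.6]
finger_gap: 0.0183
grip_force: 59.0
```

>>> step_arm:
  moves:
    - [[0,0,1],[0,0,0],10]
    - [[0,0,1],[0,0,0],10]

```text
clock: 10.3
tcp_pos: [0.5815, -0.1607, 0.2003]
orientation: [0.0, 0.733, 0.68, 0.0]
wrist_force: [0.2, 1.2, 2.4]
finger_gap: 0.0186
grip_force: 59.7
```

>>> step_arm:
  moves:
    - [[0,0,1],[0,0,0],10]
    - [[0,0,1],[0,0,0],10]

```text
clock: 10.47
tcp_pos: [0.5817, -0.1608, 0.2]
orientation: [0.001, 0.733, 0.68, 0.0]
wrist_force: [-0.9, 1.7, 5.9]
finger_gap: 0.0186
grip_force: 60.4
```

>>> step_arm:
  moves:
    - [[0,0,1],[0,0,0],10]
    - [[0,0,1],[0,0,0],10]

```text
clock: 10.63
tcp_pos: [0.5817, -0.1604, 0.1986]
orientation: [0.0, 0.733, 0.681, 0.001]
wrist_force: [0.0, 2.5, 3.4]
finger_gap: 0.0189
grip_force: 59.9
```

>>> step_arm:
  moves:
    - [[0,0,1],[0,0,0],10]
    - [[0,0,1],[0,0,0],10]

```text
clock: 10.8
tcp_pos: [0.5813, -0.1602, 0.1964]
orientation: [-0.0, 0.733, 0.681, 0.0]
wrist_force: [-0.9, 2.1, -1.5]
finger_gap: 0.0187
grip_force: 59.3
```

>>> step_arm:
  moves:
    - [[0,0,1],[0,0,0],10]
    - [[0,0,2],[0,0,0],10]
    - [[0,0,3],[0,0,0],10]

```text
clock: 11.05
tcp_pos: [0.5813, -0.1603, 0.193]
orientation: [-0.001, 0.733, 0.681, -0.0]
wrist_force: [0.9, 2.3, -0.8]
finger_gap: 0.0184
grip_force: 59.3
```

>>> step_arm:
  moves:
    - [[0,0,1],[0,0,0],10]
    - [[0,0,2],[0,0,0],10]
    - [[0,0,3],[0,0,0],10]

```text
clock: 11.3
tcp_pos: [0.5813, -0.1605, 0.1904]
orientation: [-0.0, 0.733, 0.681, -0.0]
wrist_force: [-0.1, 1.5, -0.6]
finger_gap: 0.0187
grip_force: 59.3
```

>>> step_arm:
  moves:
    - [[0,0,1],[0,0,0],10]
    - [[0,0,2],[0,0,0],10]
    - [[0,0,3],[0,0,0],10]
    - [[0,0,4],[0,0,0],10]

```text
clock: 11.63
tcp_pos: [0.5814, -0.1606, 0.1866]
orientation: [0.0, 0.733, 0.68, -0.0]
wrist_force: [0.5, 1.8, -1.7]
finger_gap: 0.0184
grip_force: 59.3
```

>>> step_arm:
  moves:
    - [[0,0,1],[0,0,0],10]
    - [[0,0,2],[0,0,0],10]
    - [[0,0,3],[0,0,0],10]
    - [[0,0,4],[0,0,0],10]

```text
clock: 11.97
tcp_pos: [0.5813, -0.1606, 0.1826]
orientation: [-0.0, 0.733, 0.68, -0.0]
wrist_force: [-0.1, 1.9, -1.0]
finger_gap: 0.0187
grip_force: 59.3
```

>>> step_arm:
  moves:
    - [[0,0,1],[0,0,0],10]
    - [[0,0,2],[0,0,0],10]
    - [[0,0,3],[0,0,0],10]
    - [[0,0,4],[0,0,0],10]

```text
clock: 12.3
tcp_pos: [0.5814, -0.1606, 0.1786]
orientation: [0.0, 0.733, 0.68, -0.0]
wrist_force: [-1.6, 1.7, -1.1]
finger_gap: 0.0191
grip_force: 59.3
```

>>> step_arm:
  moves:
    - [[0,0,1],[0,0,0],10]
    - [[0,0,2],[0,0,0],10]
    - [[0,0,3],[0,0,0],10]
    - [[0,0,4],[0,0,0],10]
    - [[0,0,5],[0,0,0],10]

```text
clock: 12.72
tcp_pos: [0.5815, -0.1606, 0.1736]
orientation: [0.0, 0.733, 0.68, -0.0]
wrist_force: [-0.8, 3.1, -1.3]
finger_gap: 0.0185
grip_force: 59.3
```

>>> step_arm:
  moves:
    - [[0,0,1],[0,0,0],10]
    - [[0,0,2],[0,0,0],10]

```text
clock: 12.88
tcp_pos: [0.5814, -0.1606, 0.1716]
orientation: [0.0, 0.733, 0.68, -0.0]
wrist_force: [-0.3, 1.8, -1.2]
finger_gap: 0.0181
grip_force: 59.3
```

>>> step_arm:
  moves:
    - [[0,0,1],[0,0,0],10]
    - [[0,0,1],[0,0,0],10]

```text
clock: 13.05
tcp_pos: [0.5814, -0.1606, 0.1705]
orientation: [-0.0, 0.733, 0.68, -0.0]
wrist_force: [-0.6, 1.5, -3.0]
finger_gap: 0.0186
grip_force: 59.3
```

>>> step_arm:
  moves:
    - [[0,0,1],[0,0,0],10]
    - [[0,0,1],[0,0,0],10]

```text
clock: 13.22
tcp_pos: [0.5815, -0.1606, 0.1696]
orientation: [0.0, 0.733, 0.68, -0.0]
wrist_force: [-0.0, 2.4, -1.0]
finger_gap: 0.0183
grip_force: 59.3
```

>>> step_arm:
  moves:
    - [[0,0,1],[0,0,0],10]
    - [[0,0,1],[0,0,0],10]

```text
clock: 13.38
tcp_pos: [0.5815, -0.1606, 0.1686]
orientation: [0.0, 0.733, 0.68, -0.0]
wrist_force: [0.6, 1.6, -1.9]
finger_gap: 0.0189
grip_force: 59.3
```

>>> step_arm:
  moves:
    - [[0,0,1],[0,0,0],10]
    - [[0,0,2],[0,0,0],10]

```text
clock: 13.55
tcp_pos: [0.5815, -0.1606, 0.1667]
orientation: [0.0, 0.733, 0.68, -0.0]
wrist_force: [-0.9, 2.1, -0.4]
finger_gap: 0.0186
grip_force: 59.3
```

>>> step_arm:
  moves:
    - [[0,0,1],[0,0,0],10]
    - [[0,0,2],[0,0,0],10]
    - [[0,0,3],[0,0,0],10]

```text
clock: 13.8
tcp_pos: [0.5814, -0.1606, 0.1636]
orientation: [0.0, 0.733, 0.68, -0.0]
wrist_force: [-0.7, 2.3, -1.6]
finger_gap: 0.0185
grip_force: 59.3
```

>>> step_arm:
  moves:
    - [[0,0,1],[0,0,0],10]
    - [[0,0,2],[0,0,0],10]
    - [[0,0,3],[0,0,0],10]
    - [[0,0,4],[0,0,0],10]

```text
clock: 14.13
tcp_pos: [0.5814, -0.1606, 0.1596]
orientation: [0.0, 0.733, 0.68, -0.0]
wrist_force: [0.0, 2.0, -1.3]
finger_gap: 0.0186
grip_force: 59.3
```

>>> step_arm:
  moves:
    - [[0,0,1],[0,0,0],10]
    - [[0,0,2],[0,0,0],10]
    - [[0,0,3],[0,0,0],10]
    - [[0,0,4],[0,0,0],10]

```text
clock: 14.47
tcp_pos: [0.5814, -0.1606, 0.1557]
orientation: [0.0, 0.733, 0.68, -0.0]
wrist_force: [-0.1, 1.9, -1.1]
finger_gap: 0.0189
grip_force: 59.3
```

Run:
```python
from h import *
i1,p1=shot('scene','s7.png'); s=telemetry.get_state();print(s['tcp_pos'],s['wrist_force'])
iw,pw=shot('wrist','w7.png')
u0,v0=234,150
b=cv2.resize(i1[v0:v0+75,u0:u0+50],(400,600),interpolation=cv2.INTER_CUBIC)
L=np.array([.5795,-.161,0])
for z in(.114,.054,.038,.032,.012): print(z,(proj(p1,L+[0,0,z])-[u0,v0])*8)
u,v=proj(pw,L+[0,0,.032]).astype(int); print('w',u,v)
u=min(max(u,50),590); v=min(max(v,75),405); print(u-50,v-75)
w=cv2.resize(iw[v-75:v+75,u-50:u+50],(400,600),interpolation=cv2.INTER_CUBIC)
cv2.imwrite('pics/c7.png',np.clip(np.hstack([b,w])[:,:,::-1].astype(float)*1.5,0,255))
```

```text
[ 0.58139304 -0.16058664  0.15541571] [ 0.08472234  1.86743295 -1.55898232]
0.114 [159.1942994   38.20542438]
0.054 [181.33331953 229.87853663]
0.038 [186.86184275 277.74286141]
0.032 [188.8970874  295.36340989]
0.012 [195.5368695  352.84868662]
w 310 226
260 151[ WARN:0@2.119] global loadsave.cpp:1063 imwrite_ Unsupported depth image for selected encoder is fallbacked to CV_8U.
```

View pics/c7.png

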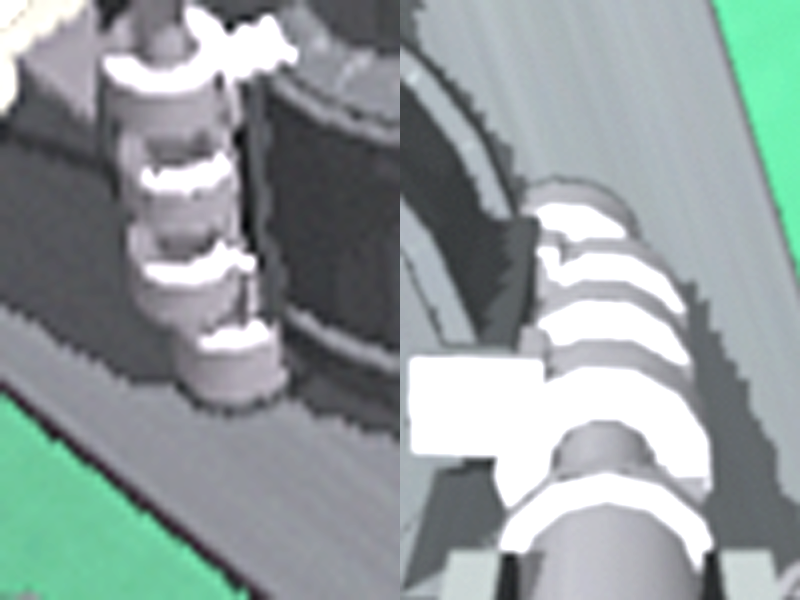

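Run:
```python
from h import *
p=imaging.camera_params('wrist'); q=imaging.camera_params('scene')
g=lambda x,y,z:onz(p,260+(x-400)/4,151+y/4,z)
f=lambda x,y,z:onz(q,234+x/8,150+y/8,z)
X=np.array([1,.07,0])
print('low  W',g(688,320,.054)[0]-.0145, g(606,240,.054)[1]-.0145)
print('sock W',g(635,255,.032)[0]-.0145, g(565,183,.032)[1]-.0145)
print('right W',g(690,370,.084)[0]-.0145, g(610,297,.084)[1]-.0145,'top W',g(710,460,.114)[0]-.0145, g(605,365,.114)[1]-.0145)
print('S low',f(190,280-44,.054),'sock',f(230,350-44,.032),f(232,410-44,.012),'right',f(179,192-44,.084),'top',f(165,88-44,.114))
```

```text
low  W 0.580098705305473 -0.1583287029656576
sock W 0.5719774416101203 -0.1526666061364946
right W 0.578947881718763 -0.1597327675340518 top W 0.5798659711563898 -0.16030258186606205
S low [ 0.57866901 -0.15825182  0.054     ] sock [ 0.57275253 -0.15307966  0.032     ] [ 0.5739516  -0.15282974  0.012     ] right [ 0.57951384 -0.15681484  0.084     ] top [ 0.57923184 -0.1587323   0.114     ]
```

>>> step_arm:
  moves:
    - [[1,-1,0],[0,0,0],10]
    - [[2,-2,0],[0,0,0],10]
    - [[3,-3.5,0],[0,0,0],10]
    - [[4,-5,0],[0,0,0],10]
    - [[5,-6.5,0],[0,0,0],10]
    - [[5.2,-7.2,0],[0,0,0],10]
    - [[5.2,-7.2,0],[0,0,0],10]

```text
clock: 15.15
tcp_pos: [0.5751, -0.1553, 0.1562]
orientation: [0.001, 0.733, 0.68, 0.0]
wrist_force: [4.5, -2.1, -2.4]
finger_gap: 0.0184
grip_force: 58.7
```

>>> step_arm:
  moves:
    - [[0,0,1],[0,0,0],10]
    - [[0,0,2],[0,0,0],10]
    - [[0,0,3],[0,0,0],10]

```text
clock: 15.4
tcp_pos: [0.5752, -0.1552, 0.1533]
orientation: [0.001, 0.733, 0.68, 0.0]
wrist_force: [2.9, -2.6, 0.3]
finger_gap: 0.0189
grip_force: 58.9
```

>>> step_arm:
  moves:
    - [[0,0,1],[0,0,0],10]
    - [[0,0,2],[0,0,0],10]

```text
clock: 15.57
tcp_pos: [0.5752, -0.1551, 0.151]
orientation: [0.001, 0.733, 0.68, 0.0]
wrist_force: [4.7, -2.4, -0.4]
finger_gap: 0.0185
grip_force: 59.0
```

>>> step_arm:
  moves:
    - [[0,0,1],[0,0,0],10]
    - [[0,0,1],[0,0,0],10]

```text
clock: 15.73
tcp_pos: [0.5748, -0.155, 0.1497]
orientation: [0.0, 0.733, 0.68, 0.0]
wrist_force: [4.8, -2.8, -0.4]
finger_gap: 0.0188
grip_force: 59.2
```

>>> step_arm:
  moves:
    - [[0,0,1],[0,0,0],10]
    - [[0,0,1],[0,0,0],10]

```text
clock: 15.9
tcp_pos: [0.5747, -0.1549, 0.1486]
orientation: [0.0, 0.733, 0.68, -0.0]
wrist_force: [2.8, -1.6, -1.0]
finger_gap: 0.0182
grip_force: 59.2
```

>>> step_arm:
  moves:
    - [[0,0,1],[0,0,0],10]
    - [[0,0,1],[0,0,0],10]

```text
clock: 16.07
tcp_pos: [0.5746, -0.1549, 0.1475]
orientation: [-0.0, 0.733, 0.68, -0.0]
wrist_force: [4.2, -2.5, -0.9]
finger_gap: 0.0186
grip_force: 59.2
```

>>> step_arm:
  moves:
    - [[0,0,1],[0,0,0],10]
    - [[0,0,1],[0,0,0],10]

```text
clock: 16.23
tcp_pos: [0.5745, -0.1548, 0.1465]
orientation: [-0.0, 0.733, 0.68, -0.0]
wrist_force: [4.2, -1.9, 0.0]
finger_gap: 0.0186
grip_force: 59.2
```

>>> step_arm:
  moves:
    - [[0,0,0.7],[0,0,0],10]
    - [[0,0,0.7],[0,0,0],10]

```text
clock: 16.4
tcp_pos: [0.5746, -0.1548, 0.1459]
orientation: [-0.0, 0.733, 0.68, -0.0]
wrist_force: [3.1, -1.8, -0.9]
finger_gap: 0.0183
grip_force: 59.2
```

>>> step_arm:
  moves:
    - [[0,0,1],[0,0,0],10]
    - [[0,0,2],[0,0,0],10]

```text
clock: 16.57
tcp_pos: [0.5746, -0.1548, 0.144]
orientation: [-0.0, 0.733, 0.68, -0.0]
wrist_force: [4.0, -2.3, -0.1]
finger_gap: 0.0188
grip_force: 59.2
```

>>> step_arm:
  moves:
    - [[0,0,1],[0,0,0],10]
    - [[0,0,2],[0,0,0],10]

```text
clock: 16.73
tcp_pos: [0.5746, -0.1549, 0.1419]
orientation: [-0.0, 0.733, 0.68, -0.0]
wrist_force: [3.4, -2.4, -0.2]
finger_gap: 0.0188
grip_force: 59.2
```

>>> step_arm:
  moves:
    - [[0,0,1],[0,0,0],10]
    - [[0,0,2],[0,0,0],10]

```text
clock: 16.9
tcp_pos: [0.5746, -0.1549, 0.1399]
orientation: [-0.0, 0.733, 0.68, -0.0]
wrist_force: [3.3, -2.8, -0.6]
finger_gap: 0.0182
grip_force: 59.2
```

>>> step_arm:
  moves:
    - [[0,0,1],[0,0,0],10]
    - [[0,0,2],[0,0,0],10]

```text
clock: 17.07
tcp_pos: [0.5746, -0.1549, 0.1379]
orientation: [0.0, 0.733, 0.68, -0.0]
wrist_force: [2.9, -2.1, 1.0]
finger_gap: 0.0188
grip_force: 59.2
```

>>> step_arm:
  moves:
    - [[0,0,1],[0,0,0],10]
    - [[0,0,2],[0,0,0],10]
    - [[0,0,3],[0,0,0],10]

```text
clock: 17.32
tcp_pos: [0.5746, -0.1549, 0.1349]
orientation: [-0.0, 0.733, 0.68, -0.0]
wrist_force: [2.8, -1.9, -0.2]
finger_gap: 0.0186
grip_force: 59.2
```

>>> step_arm:
  moves:
    - [[0,0,1],[0,0,0],10]
    - [[0,0,2],[0,0,0],10]

```text
clock: 17.48
tcp_pos: [0.5746, -0.1549, 0.1329]
orientation: [-0.0, 0.733, 0.68, -0.0]
wrist_force: [3.6, -2.7, 0.5]
finger_gap: 0.0188
grip_force: 59.2
```

>>> step_arm:
  moves:
    - [[0,0,1],[0,0,0],10]
    - [[0,0,1],[0,0,0],10]

```text
clock: 17.65
tcp_pos: [0.5746, -0.1549, 0.1317]
orientation: [-0.0, 0.733, 0.68, -0.0]
wrist_force: [3.6, -2.9, -2.3]
finger_gap: 0.0187
grip_force: 59.2
```

>>> step_arm:
  moves:
    - [[0,0,0.7],[0,0,0],10]
    - [[0,0,0.7],[0,0,0],10]

```text
clock: 17.82
tcp_pos: [0.5746, -0.1548, 0.1312]
orientation: [-0.0, 0.733, 0.68, -0.0]
wrist_force: [2.5, -3.0, -1.9]
finger_gap: 0.0188
grip_force: 59.2
```

>>> step_arm:
  moves:
    - [[0,0,0.7],[0,0,0],10]
    - [[0,0,0.7],[0,0,0],10]

```text
clock: 17.98
tcp_pos: [0.5746, -0.1549, 0.1309]
orientation: [0.0, 0.733, 0.68, -0.0]
wrist_force: [1.8, -2.3, 1.6]
finger_gap: 0.0187
grip_force: 59.6
```

>>> step_arm:
  moves:
    - [[0,0,0.5],[0,0,0],10]
    - [[0,0,0.5],[0,0,0],10]
    - [[0,0,0.5],[0,0,0],10]
  grip_force: 20

```text
clock: 18.23
tcp_pos: [0.5746, -0.1549, 0.1308]
orientation: [0.0, 0.733, 0.68, 0.0]
wrist_force: [0.9, -0.7, 5.6]
finger_gap: 0.0187
grip_force: 59.8
```

>>> step_arm:
  moves:
    - [[0,0,0],[0,0,0],24]
    - [[0,0,0],[0,0,0],40]
    - [[0,0,0],[0,0,0],60]
    - [[0,0,0],[0,0,0],60]
    - [[0,0,0],[0,0,0],60]
    - [[0,0,0],[0,0,0],60]

```text
clock: 18.73
tcp_pos: [0.5743, -0.1547, 0.1298]
orientation: [-0.0, 0.733, 0.68, -0.0]
wrist_force: [1.3, -0.2, -0.1]
finger_gap: 0.0596
grip_force: 0.0
```

>>> step_arm:
  moves:
    - [[0,0,-10],[0,0,0],60]
    - [[0,0,-30],[0,0,0],60]
    - [[0,0,-60],[0,0,0],60]
    - [[0,0,-90],[0,0,0],60]
    - [[0,0,-110],[0,0,0],60]
    - [[0,0,-110],[0,0,0],60]

```text
clock: 19.23
tcp_pos: [0.5769, -0.1557, 0.2464]
orientation: [0.004, 0.733, 0.68, 0.002]
wrist_force: [-0.0, 0.3, 1.3]
finger_gap: 0.0599
grip_force: 0.0
```

Run:
```python
from h import *
i1,p1=shot('scene','s8.png'); i2,p2=shot('side','d8.png'); s=telemetry.get_state();print(s['tcp_pos'],s['wrist_force'],s['clock'])
L=np.array([.5725,-.1535,.12])
def crop(i,p):
    u,v=proj(p,L).astype(int); print('off',u-40,v-50); return cv2.resize(i[v-50:v+50,u-40:u+40],(400,500),interpolation=cv2.INTER_CUBIC)
cv2.imwrite('pics/c8.png',np.clip(np.hstack([crop(i1,p1),crop(i2,p2)])[:,:,::-1]*1.3,0,255).astype(np.uint8))
```

```text
[ 0.57527914 -0.15513387  0.24169142] [0.29348599 0.52366883 0.34273989] 19.3333
off 219 103
off 313 274
```

View pics/c8.png

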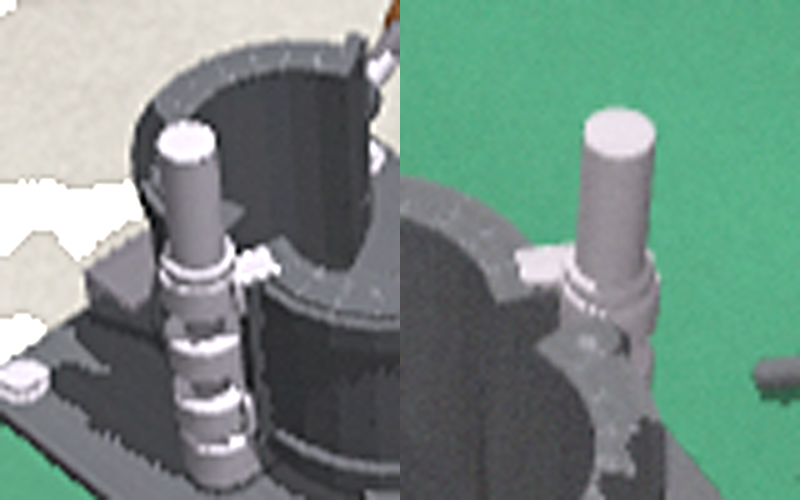

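The pin stands upright with its collar on the top lug, in line with all four rings: the scene view shows the top at crop (187,140) and the collar at (197,262). The gripper is clear, so I'm handing in.

Run:
```python
from h import *
print(env.hand_in())
```

```text
the job is handed in; nothing more can be done
None
```

I threaded the hinge pin down through all three lugs into the socket until its collar rested on the top lug, let go and handed the job in at about 19 s; the hand-in returned no verdict.

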